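# Take an axle pin from the vise and thread it through a cart frame

## Robot

A 7-joint arm with a two-finger parallel gripper is mounted at the origin on the work surface. World frame = base frame: x ahead of the robot, y to its left, z up, the work surface at z = 0. Lengths are in m, angles in degrees, forces in N, time in s.
With the tool pointing down it reaches from about 0.425 to 0.875 m from the base axis. Payload 4.7 kg.
Tool frame: the origin (TCP) lies midway between the tips of the shut fingers; the grasp point (between the pads) lies 19 mm behind it; z points along the fingers, y is the direction in which the jaws open and shut (so a half turn about z gives the same grasp; the last joint's range is limited). The gripper opens to 87 mm and grips with 3 to 60 N. Pads are 19 mm wide; open, the fingers measure 117 mm over their backs; the gripper's body (75 mm by 190 mm) begins 51 mm behind the grasp point.
Start: joints at [67.615, 18.392, -4.016, 83.108, 1.295, 78.541, -3.26], TCP at [0.256, -0.597, 0.223] pointing down, gripper open.
Joint ranges: [-163.93, 163.93], [-17.29, 119.83], [-79.2, 71.16], [3.27, 140.29], [-89.18, 269.18], [5.43, 117.66], [-154.24, 154.24]. Speed limits (degrees/s): [147.25, 147.25, 180, 180, 180, 180, 180].

## Interface

Orientations are given as [roll, pitch, yaw] about the fixed x, y, z axes, in that order (R = Rz(yaw) Ry(pitch) Rx(roll)).
In Python, from cell import env gives the robot as it stands. The module is installed in compiled form; this text tells all that it offers.
- The arm moves only by the tool servo_tool, never from a script. Its argument "plan" is a list of rows, each a list of 3 entries, a list of its own where there are three numbers: the opening, from 0 (shut) to 1 (fully open), then the shift along the tool's x, y, z in cm, then the turn, a rotation vector about the tool's x, y, z in degrees. A call has 1 to 20 rows; each row shifts and turns the pose as measured when the row begins, along the tool's axes as they then stand; what a row does not reach is not made up. A row lasts 1/12 s, in which the tool goes at most 41.7 mm and 7.16 degrees, less where a joint would pass 70% of its speed; a pose out of reach is approached as far as the arm can. A call is refused whole if a number of a shift passes 4.17 or a number of a turn 7.16, either way. A call with a gripper value outside its range is refused whole. The fingers move at their own pace and stop on an object; "force" is the grip in N (left out, the last holds). Time passes only in rows, so rows that do not move let the fingers close. It gives the time, the measured TCP pose, the force and the opening at its end, in the units of the state.
- env.get_obs(): the state, without advancing time (a new reading comes with each control period).
- env.read_camera(name): name is "side" or "top" or "wrist"; returns a dict with "image" (480x640x3 uint8, blue, green, red), "fx", "fy", "cx", "cy" (pixels), "rvec" (rotation vector, rad) and "tvec" (3), from world to camera coordinates, as OpenCV has them; the wrist camera has in their place "T_tool_cam" (4x4, takes a point from camera to tool coordinates, whose origin is the TCP and whose axes are the flange's). Camera axes: x right, y down, z forward; pixel columns grow to the right and rows downward; lengths in m; the calibration is good to about 2 mm. A picture is of the moment at which its call begins: read the wrist's pose just before it. There is no depth.
- env.sign_off(): hands the job in, once; it reports no verdict.
The state is a dict: "time_s": time; "qpos": joint angles; "joint_velocities": joint speeds; "effort": joint torques, N m; "tool_pos": TCP position; "tool_rot": TCP orientation; "force": force on the tool from outside, world axes, zero at the start; "wrist_torque": the same for the moment, N m; "grip_width": finger opening in m.
Only numpy, scipy, OpenCV 4.12 (cv2) and the standard library are available. Lean on these libraries where they do the work, as an engineer would, in place of code of your own. Each camera call takes 0.05 s, during which the arm holds its last target. There are 200 camera calls.

## Task

Slide the vise jaw open to its stop and lift out the freshly turned wooden axle pin (its thick end is the grip). Thread its thin end through the bushes of both cheeks of the small wooden cart frame, one after the other, until the tip stands well out of the far cheek. Finish holding it there: the program ends with the pin still gripped, spanning both bushes, at rest and not forced against them; leave the loose wheel, carved block and jar alone.

Things in the scene. Friction and masses are not known exactly. Their poses are not given: they have to be found in the camera images.
- jaw (a joint): opening of the vise's moving jaw in m: 0 shut on the pin (it starts 0 to 0.006), 0.07 at its stop. It slides level along the vise's own -x (at yaw 0 towards the robot); friction about 3 N, stays where left. While shut, a lip of the jaw lies over the pin and keeps it down.
- jaw_post (a point): middle of the upright wooden post on the moving jaw, by which the jaw is pulled; moves with it. About 16 to 20 mm thick, 45 mm tall, from the jaw's top (85 mm above the table) to 130 mm; this point is 107.5 mm up. Axes are the vise's: the jaw opens along -x, the pin lies along y, z up.
- vise_cradle (a point): fixed point of the vise on the axis of the clamped pin, half-way along the jaws, 60 mm above the table. Grey steel vise with wood-lined jaws, 100 mm long along its y, 85 mm high, screwed down at the robot's right, yaw up to 0.3 rad either way; fixed jaw on its +x side. The pin rests in a shallow fixed groove along y and stays put when the jaw opens.
- pin_grip (a point): middle of the thick grip (20 mm diameter, 60 mm long) of the axle pin, on its axis. Its +x runs along the pin: 30 mm ahead the grip ends in a flat shoulder, then a 12 mm rod runs 150 mm to the tip. In the vise the pin lies level, axis 60 mm up, the grip overhanging the jaws on the vise's -y side (robot's right), clear of them by 20 mm or less, thin end to the vise's +y.
- pin_tip (a point): end of the pin's thin rod, 180 mm from pin_grip along the pin's +x; the last 6 mm taper from 12 to 6 mm diameter.
- pin: the whole axle pin, a loose round turned piece of wood, about 60 g, balancing some 70 mm ahead of the middle of its grip; origin and axes as at pin_grip.
- frame_mid (a point): point on the common axis of the cart frame's two bushes, half-way between the cheeks, 100 mm above the table. Its y axis runs through both bushes, z up. Each bush is a brass-rimmed 16 mm round through hole; the rims' outer faces lie 52 mm and inner faces 32 mm from this point along y, either side. The pin may enter from either side.
- frame: the cart frame, screwed to the table at the robot's left, yaw up to 0.3 rad either way; origin on the table under frame_mid, same axes. Two upright wooden cheeks 16 mm thick (y), 76 mm wide (x), tops 122 mm up, centred 42 mm either side of the origin along y, on a base board 100 x 130 x 16 mm.
- wheel: loose wooden disc, 90 mm across, 20 mm thick, lying on the table beyond the work: leave alone. Origin at the centre of its underside.
- carved_block: loose wooden block 110 x 70 x 25 mm beyond the work: leave alone. Origin at the centre of its underside.
- stain_jar: loose closed amber jar, 60 mm across, 75 mm tall, beyond the work: leave alone. Origin at the centre of its underside.
There are look-alikes about, which are no part of the job. Of the things that look like the pin, the largest one is meant.

How it is judged (in metres and radians):
On the way, in this order (a step that is already met when the one before it is completed fails the run):
1. the jaw is open (60 mm or more) with the pin still lying in the vise (value of joint jaw above 0.06 m and z of pin_tip in the frame of vise_cradle below 0.012 m and horizontal distance between pin_tip and vise_cradle below 0.13 m), for 0.1 s.
2. the pin is held in the fingers, 25 mm or more above its place in the vise (height (world z) of pin_grip above 0.085 m and contact force between the fingers and pin above 2 N), for 0.1 s.
3. the tip is through the first bush, between the cheeks, the pin in line with the bushes (x of pin_tip in the frame of frame_mid between -0.015 and 0.015 m and z of pin_tip in the frame of frame_mid between -0.015 and 0.015 m and angle between the x axis of pin_grip and the y axis of frame_mid, either way round below 0.12 rad and y of pin_tip in the frame of frame_mid between -0.031 and 0.031 m and contact force between the fingers and pin above 2 N), for 0.05 s.
At the end, for the whole second after the job is handed in: the pin runs through both bushes (in line within 0.12 rad), its tip at least 10 mm beyond the far rim, gripped by the fingers (over 2 N), at rest, pressing on the frame with less than 12 N; the vise jaw is still open (55 mm or more) (x of pin_tip in the frame of frame_mid between -0.015 and 0.015 m and z of pin_tip in the frame of frame_mid between -0.015 and 0.015 m and angle between the x axis of pin_grip and the y axis of frame_mid, either way round below 0.12 rad and (y of pin_tip in the frame of frame_mid above 0.062 m or y of pin_tip in the frame of frame_mid below -0.062 m) and distance between pin_grip and frame_mid below 0.122 m and contact force between the fingers and pin above 2 N and value of joint jaw above 0.055 m and contact force between pin and frame below 12 N and linear speed of pin below 0.02 m/s); the arm keeps its last pose, push and grip.
It fails at once if the wheel is moved more than 20 mm (distance of wheel from where it was at the start of the episode above 0.02 m).
It fails at once if the carved block is moved more than 20 mm (distance of carved_block from where it was at the start of the episode above 0.02 m).
It fails at once if the jar is moved more than 20 mm (distance of stain_jar from where it was at the start of the episode above 0.02 m).
It also fails if it takes over 58 s, if anything falls off the work surface, if the arm or the gripper's body presses on something with over 40 N, if the wrist force passes 120 N, or if a joint passes its speed limit or range.

## Working session

There is one attempt and no reset: what is moved stays moved. The work goes in short steps, Python scripts to look and compute and a tool call to move; the robot and the scene stay as the last step left them, time stands still between calls to the robot, and variables do not carry over. Pictures are saved under pics/ and viewed, about 8 in all and at most 12, crops included, and the job is handed in when it is done.

Besides the shell and the picture viewer there is one more tool, called after ">>>" as name(argument=value, ...) on one line, values as JSON. servo_tool: Moves the arm, as the interface text tells. Its arguments: {"type":"object","properties":{"plan":{"type":"array"},"force":{"type":"number"}},"required":["plan"]}

```bash
mkdir -p pics
cat > h.py <<'E'
import numpy as np, cv2
from scipy.spatial.transform import Rotation as R
from cell import env
def cam(n):
    o=env.get_obs(); c=env.read_camera(n)
    K=np.array([[c['fx'],0,c['cx']],[0,c['fy'],c['cy']],[0,0,1]])
    if n=='wrist':
        Rt=R.from_euler('xyz',o['tool_rot'],degrees=True).as_matrix(); T=np.array(c['T_tool_cam'])
        Rc=Rt@T[:3,:3]; p=Rt@T[:3,3]+np.array(o['tool_pos'])
    else:
        Rw=cv2.Rodrigues(np.array(c['rvec'],float))[0]; Rc=Rw.T; p=-Rc@np.array(c['tvec'],float).ravel()
    return c['image'],K,Rc,p
def plane(K,Rc,p,uv,z):
    d=Rc@np.linalg.solve(K,np.array([uv[0],uv[1],1.])); return p+d*(z-p[2])/d[2]
def proj(K,Rc,p,X):
    x=K@(Rc.T@(np.array(X)-p)); return x[:2]/x[2]
def st():
    o=env.get_obs()
    for k in ['time_s','tool_pos','tool_rot','force','grip_width','qpos']: print(k,np.round(o[k],4))
E
python3 - <<'E'
from h import *
st()
for n in ['top','side','wrist']:
    im,K,Rc,p=cam(n); cv2.imwrite(f'pics/{n}0.png',im); np.savez(f'{n}0.npz',K=K,Rc=Rc,p=p); print(n,K[0,0],p.round(3),Rc.round(2).tolist())
E
```

```text
time_s 0.0
tool_pos [ 0.2557 -0.597   0.2214]
tool_rot [-1.798864e+02  5.800000e-03  2.319580e+01]
force [-0.6753  0.5037  0.7965]
grip_width 0.0869
qpos [67.6134 18.4409 -4.0163 83.1773  1.2952 78.5407 -3.2614]
top 443.166014107335 [ 0.39  -0.035  0.974] [[-0.01, -0.99, 0.15], [-1.0, 0.01, 0.01], [-0.01, -0.15, -0.99]]
side 513.4103974509932 [-0.072  0.539  0.694] [[-0.72, -0.41, 0.57], [-0.7, 0.42, -0.58], [-0.01, -0.81, -0.59]]
wrist 402.85854965505143 [ 0.333 -0.564  0.383] [[0.39, -0.88, -0.28], [-0.92, -0.38, -0.12], [-0.0, 0.3, -0.95]]
```

View pics/top0.png

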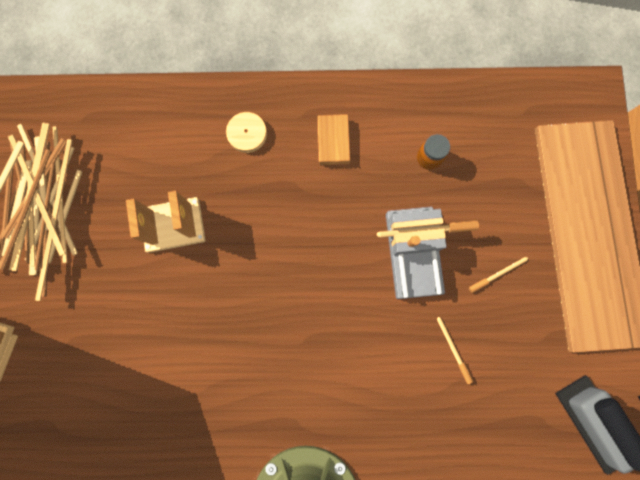

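View pics/side0.png

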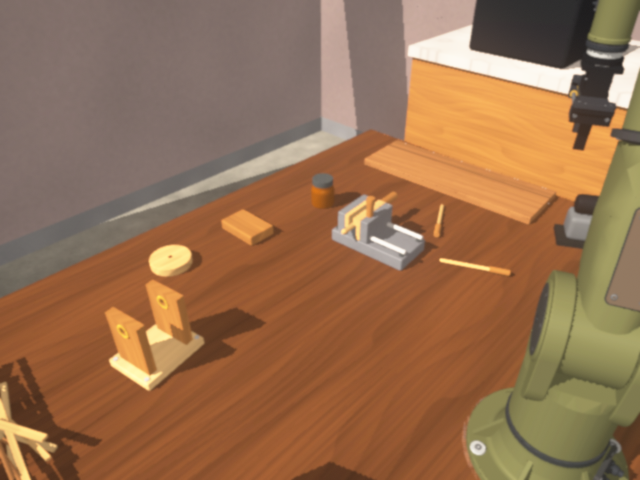

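The top view shows the post at (414,241), the pin from its tip (378,235) to its grip end (478,225), and the frame cheeks around (134,218) and (177,210). I'll zoom in on both next.

Run:
```python
import cv2,numpy as np
from h import plane
im=cv2.imread('pics/top0.png')
a=cv2.resize(im[180:310,365:495],(600,600),interpolation=cv2.INTER_CUBIC)[:, :400*2]
s=4
a=cv2.resize(im[195:310,370:490],None,fx=s,fy=s,interpolation=cv2.INTER_CUBIC)
b=cv2.resize(im[175:260,115:215],None,fx=s,fy=s,interpolation=cv2.INTER_CUBIC)
b=cv2.copyMakeBorder(b,0,a.shape[0]-b.shape[0],0,0,cv2.BORDER_CONSTANT)
side=cv2.imread('pics/side0.png')
cv2.imwrite('pics/crop0.png',cv2.resize(np.hstack([b,a]),(800,int(800*a.shape[0]/(a.shape[1]+b.shape[1])))))
print(a.shape,b.shape)
d=np.load('top0.npz');g=lambda uv,z:plane(d['K'],d['Rc'],d['p'],uv,z).round(3)
print('tip',g((378,235),.06),'gripend',g((478,225.5),.06),'post',g((414,239),.13))
hsv=cv2.cvtColor(im,cv2.COLOR_BGR2HSV)
# base board pale
m=(cv2.inRange(hsv,(15,60,150),(35,150,255)));m[:, :120]=0;m[:,220:]=0;m[:180]=0;m[265:]=0
c=max(cv2.findContours(m,0,2)[0],key=cv2.contourArea);print(cv2.contourArea(c),cv2.approxPolyDP(c,3,True)[:,0].tolist())
```

```text
(460, 480, 3) (460, 400, 3)
tip [ 0.542 -0.156  0.06 ] gripend [ 0.559 -0.365  0.06 ] post [ 0.522 -0.216  0.13 ]
1460.5 [[197, 197], [186, 199], [192, 208], [195, 229], [191, 237], [173, 228], [169, 202], [147, 207], [154, 213], [158, 242], [144, 242], [146, 252], [204, 240]]
```

View pics/crop0.png

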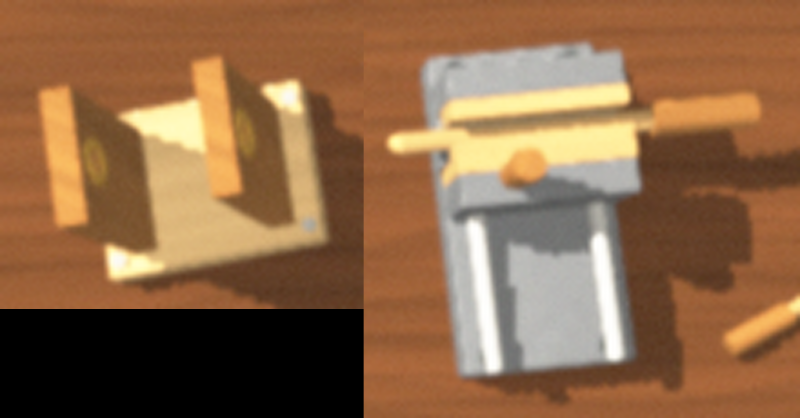

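Run:
```python
import numpy as np
from h import plane
d=np.load('top0.npz');s=800/880*4
g=lambda uv,z:plane(d['K'],d['Rc'],d['p'],uv,z)
b=lambda u,v:(115+u/s,175+v/s); a=lambda u,v:(370+(u-400/1.1)/s,195+v/s)
L=[g(b(*q),.122) for q in [(40,92),(68,87),(88,222),(58,227)]];Rr=[g(b(*q),.122) for q in [(192,60),(220,57),(242,192),(212,198)]]
l=np.mean(L,0);r=np.mean(Rr,0);v=l-r
print('cheeks',l.round(3),r.round(3),np.linalg.norm(v),'mid',((l+r)/2).round(4),'yaw',np.degrees(np.arctan2(-v[0],v[1])))
for X in (L,Rr):
  w=(X[0]+X[1]-X[2]-X[3])/2; print('width',np.linalg.norm(w),'yaw',np.degrees(np.arctan2(w[1],w[0])))
t=g(a(388,142),.06);e=g(a(760,108),.06);sh=g(a(655,120),.06)
v=t-e;print('tip',t,'end',e,'len',np.linalg.norm(v),'sh',sh,'yaw',np.degrees(np.arctan2(-v[0],v[1])))
print('post',g(a(525,160),.13))
c=[g(a(*q),.085) for q in [(428,65),(622,52),(640,190),(455,218)]];print(np.round(c,3))
```

```text
cheeks [0.572 0.334 0.122] [0.588 0.251 0.122] 0.08407180402549608 mid [0.5802 0.2927 0.122 ] yaw 10.650527399786228
width 0.0761215259377226 yaw 10.650092739324958
width 0.07729419661025548 yaw 10.538705611367652
tip [ 0.54407797 -0.15350796  0.06      ] end [ 0.56084    -0.36749568  0.06      ] len 0.21464321432507483 sh [ 0.5547055  -0.30699771  0.06      ] yaw 4.478933829106774
post [ 0.52160924 -0.21640136  0.13      ]
[[ 0.583 -0.174  0.085]
 [ 0.589 -0.283  0.085]
 [ 0.511 -0.289  0.085]
 [ 0.497 -0.186  0.085]]
```

View pics/wrist0.png

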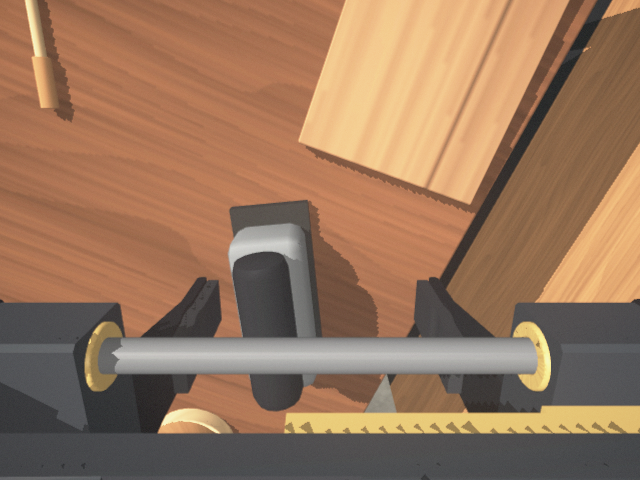

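Checks agree with the given sizes: cheek spacing is 84 mm, cheek widths 76 to 77 mm, and the pin 215 mm (nominal 210). The frame mid is at (0.580, 0.293) with yaw 10.6°. The vise yaw is about 4.5°, the post is at (0.522, -0.216) and the grip mid at (0.558, -0.338). Moving above the post.

>>> servo_tool(plan=[[1, [3.3, -2.05, 0], [0, 0, 0]], [1, [3.3, -2.05, 0], [0, 0, 0]], [1, [3.3, -2.05, 0], [0, 0, 0]], [1, [3.3, -2.05, 0], [0, 0, 0]], [1, [3.3, -2.05, 0], [0, 0, 0]], [1, [3.3, -2.05, 0], [0, 0, 0]], [1, [3.3, -2.05, 0], [0, 0, 0]], [1, [3.3, -2.05, 0], [0, 0, 0]], [1, [3.3, -2.05, 0], [0, 0, 0]], [1, [3.3, -2.05, 0], [0, 0, 0]]], force=15)

```text
time_s: 0.98
tool_pos: [0.4779, -0.2767, 0.2153]
tool_rot: [-179.8, 0.5, 21.8]
force: [1.2, -1.1, -0.4]
grip_width: 0.0876
```

>>> servo_tool(plan=[[1, [0, 0, 0], [0, 0, -7.1]], [1, [0, 0, 0], [0, 0, -7.1]], [1, [0, 0, 0], [0, 0, -7.1]], [1, [0, 0, 0], [0, 0, -7.1]], [1, [0, 0, 0], [0, 0, -7.1]], [1, [0, 0, 0], [0, 0, -7.1]], [1, [0, 0, 0], [0, 0, -7.1]], [1, [0, 0, 0], [0, 0, -7.1]], [1, [0, 0, 0], [0, 0, -7.1]], [1, [0, 0, 0], [0, 0, -7.1]], [1, [0, 0, 0], [0, 0, 0]]])

```text
time_s: 1.9
tool_pos: [0.4846, -0.2592, 0.2124]
tool_rot: [-179.4, -0.5, 93.9]
force: [0.1, 0.3, -0.4]
grip_width: 0.0871
```

```bash
cat >> h.py <<'E'
def go(xyz,yaw=None,roll=180,pitch=0):
    o=env.get_obs(); Rt=R.from_euler('xyz',o['tool_rot'],degrees=True)
    print('shift cm',(Rt.inv().apply(np.array(xyz)-o['tool_pos'])*100).round(2),end=' ')
    if yaw is not None: print('turn',(Rt.inv()*R.from_euler('xyz',[roll,pitch,yaw],degrees=True)).as_rotvec(degrees=True).round(2),end='')
    print()
def view(n,out):
    im,K,Rc,p=cam(n); cv2.imwrite(f'pics/{out}.png',im); np.savez(f'{out}.npz',K=K,Rc=Rc,p=p); return im,K,Rc,p
E
python3 - <<'E'
from h import *
im,K,Rc,p=view('wrist','w1')
for X in [(.5216,-.2164,.13),(.5585,-.3376,.06),(.544,-.1535,.06)]: print(proj(K,Rc,p,X).round())
go((.5216,-.2164,.20),94.5)
E
```

```text
[383. 179.]
[397. 308.]
[410.  80.]
shift cm [4.02 3.98 1.23] turn [-0.63 -0.47 -0.88]
```

View pics/w1.png

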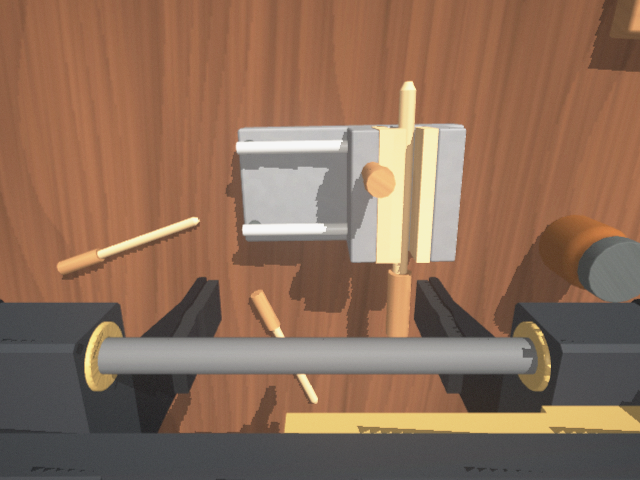

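The wrist view shows the post top at (380,181), the pin tip at (408,83) and the shoulder at (399,271). All are within 3 px of prediction, so I'll go down on the post.

>>> servo_tool(plan=[[1, [2, 2, 0.6], [-0.6, -0.5, -0.9]], [1, [2, 2, 0.6], [0, 0, 0]], [1, [0.4, 0.4, 0], [0, 0, 0]], [1, [0, 0, 2.5], [0, 0, 0]], [1, [0, 0, 2.5], [0, 0, 0]], [1, [0, 0, 2.5], [0, 0, 0]]])

```text
time_s: 2.45
tool_pos: [0.5309, -0.2143, 0.1291]
tool_rot: [179.4, 0.5, 93.1]
force: [-0.9, -0.4, 0.5]
grip_width: 0.087
```

Run:
```python
from h import *
st(); go((.5216,-.2164,.098),94.5)
d=np.load('w1.npz');g=lambda uv:plane(d['K'],d['Rc'],d['p'],uv,.06)
t=g((408,83));s=g((399.5,271));v=t-s;print(t,s,np.linalg.norm(v),np.degrees(np.arctan2(-v[0],v[1])), 'grip',t-v/np.linalg.norm(v)*.18)
print(plane(d['K'],d['Rc'],d['p'],(380,181),.13))
```

```text
time_s 2.45
tool_pos [ 0.5309 -0.2143  0.1291]
tool_rot [179.3766   0.478   93.1355]
force [-0.9081 -0.4071  0.4602]
grip_width 0.087
qpos [ 42.551   14.0197 -26.6444 101.05     7.1038  65.7816  16.8896]
shift cm [-0.14 -0.97  3.1 ] turn [ 0.62  0.49 -1.36]
[ 0.54299066 -0.15560352  0.06      ] [ 0.55584214 -0.30354178  0.06      ] 0.1484954246467039 4.964851634885484 grip [ 0.55856869 -0.33492815  0.06      ]
[ 0.5198724  -0.21744947  0.13      ]
```

>>> servo_tool(plan=[[1, [-0.1, -1.0, 1.0], [0.6, 0.5, -1.4]], [1, [0, 0, 1.6], [0, 0, 0]], [1, [0, 0, 0.4], [0, 0, 0]], [0.1, [0, 0, 0], [0, 0, 0]], [0.1, [0, 0, 0], [0, 0, 0]], [0.1, [0, 0, 0], [0, 0, 0]], [0.1, [0, 0, 0], [0, 0, 0]], [0.1, [0, 0, 0], [0, 0, 0]], [0.1, [0, 0, 0], [0, 0, 0]]])

```text
time_s: 3.2
tool_pos: [0.5181, -0.2172, 0.0957]
tool_rot: [-179.7, -0.1, 93.7]
force: [-0.3, 0.4, -0.2]
grip_width: 0.0551
```

>>> servo_tool(plan=[[0.1, [0, 0, 0], [0, 0, 0]], [0.1, [0, 0, 0], [0, 0, 0]], [0.1, [0, 0, 0], [0, 0, 0]], [0.1, [0, 0, 0], [0, 0, 0]], [0.1, [0, 0, 0], [0, 0, 0]], [0.1, [0, 0, 0], [0, 0, 0]], [0.1, [0, 0, 0], [0, 0, 0]], [0.1, [0, 0, 0], [0, 0, 0]]])

```text
time_s: 3.87
tool_pos: [0.5194, -0.2174, 0.0974]
tool_rot: [-179.9, 0.0, 93.8]
force: [0.3, -0.2, 0.7]
grip_width: 0.0156
```

Gripped at 15.6 mm, about the post's thickness. Pulling the jaw open.

>>> servo_tool(plan=[[0.1, [0, -0.8, 0], [0, 0, 0]], [0.1, [0, -1.0, 0], [0, 0, 0]], [0.1, [0, -1.0, 0], [0, 0, 0]], [0.1, [0, -1.0, 0], [0, 0, 0]], [0.1, [0, -1.0, 0], [0, 0, 0]], [0.1, [0, -1.0, 0], [0, 0, 0]]])

```text
time_s: 4.37
tool_pos: [0.4619, -0.2224, 0.0974]
tool_rot: [179.6, 0.2, 93.9]
force: [3.8, -2.0, -1.7]
grip_width: 0.0161
```

>>> servo_tool(plan=[[0.1, [0, -0.6, 0], [0, 0, 0]], [0.1, [0, -0.4, 0], [0, 0, 0]], [0.1, [0, -0.4, 0], [0, 0, 0]], [0.1, [0, -0.3, 0], [0, 0, 0]]])

```text
time_s: 4.7
tool_pos: [0.4563, -0.2229, 0.0975]
tool_rot: [177.6, 0.5, 93.9]
force: [13.6, -2.4, -8.4]
grip_width: 0.0163
```

The force rose to 13.6 N after 63 mm of travel, so the jaw is at its stop (it can start 0 to 6 mm open). Releasing and rising.

>>> servo_tool(plan=[[0.6, [0, 0, 0], [0, 0, 0]], [0.6, [0, 0, 0], [0, 0, 0]], [0.6, [0, 0, 0], [0, 0, 0]], [0.6, [0, 0, 0], [0, 0, 0]], [0.6, [0, 0, 0], [0, 0, 0]], [0.8, [0, 0, -2], [0, 0, 0]], [0.8, [0, 0, -3], [0, 0, 0]], [0.8, [0, 0, -3], [0, 0, 0]], [0.8, [0, 0, -2], [0, 0, 0]], [0.8, [0, 0, 0], [0, 0, 0]]])

```text
time_s: 5.53
tool_pos: [0.4428, -0.2199, 0.1983]
tool_rot: [178.5, -0.0, 93.7]
force: [1.1, -0.4, 0.5]
grip_width: 0.0679
```

Run:
```python
from h import *
st(); view('wrist','w2'); go((.5585,-.336,.17),94.7)
```

```text
time_s 5.5333
tool_pos [ 0.4428 -0.2199  0.1983]
tool_rot [ 1.785027e+02 -2.000000e-04  9.373190e+01]
force [ 1.0572 -0.3784  0.5445]
grip_width 0.0679
qpos [ 49.2887   0.1999 -25.32   106.861   -0.6435  71.6337  27.8974]
shift cm [-12.37  10.78   2.92] turn [ 1.41 -0.04 -0.97]
```

View pics/w2.png

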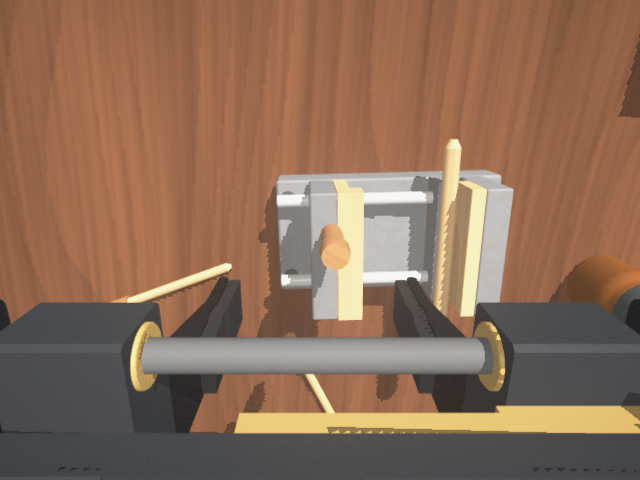

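The jaw is open and the pin is still in its groove, with its tip at (453,145). Moving over the grip.

>>> servo_tool(plan=[[1, [-2.5, 2.2, 0], [1.4, 0, -1]], [1, [-2.5, 2.2, 0], [0, 0, 0]], [1, [-2.5, 2.2, 0.5], [0, 0, 0]], [1, [-2.5, 2.2, 0.5], [0, 0, 0]], [1, [-2.0, 2.0, 0.5], [0, 0, 0]], [1, [0, 0, 0], [0, 0, 0]]])

```text
time_s: 6.08
tool_pos: [0.5551, -0.3315, 0.17]
tool_rot: [-179.0, -0.3, 94.8]
force: [-0.4, 0.7, 0.3]
grip_width: 0.0868
```

Run:
```python
from h import *
st(); im,K,Rc,p=view('wrist','w3'); go((.5585,-.333,.041),94.7)
for X in [(.543,-.155,.06),(.5585,-.336,.07)]: print(proj(K,Rc,p,X).round())
```

```text
time_s 6.0833
tool_pos [ 0.5551 -0.3315  0.17  ]
tool_rot [-178.9856   -0.3129   94.8125]
force [-0.4268  0.6571  0.3059]
grip_width 0.0868
qpos [ 46.5088  22.0409 -23.4916  85.9855   9.1458  74.8799  26.8172]
shift cm [-0.45  0.72 12.91] turn [-1.12 -0.4   0.15]
[325. -65.]
[323. 240.]
```

View pics/w3.png

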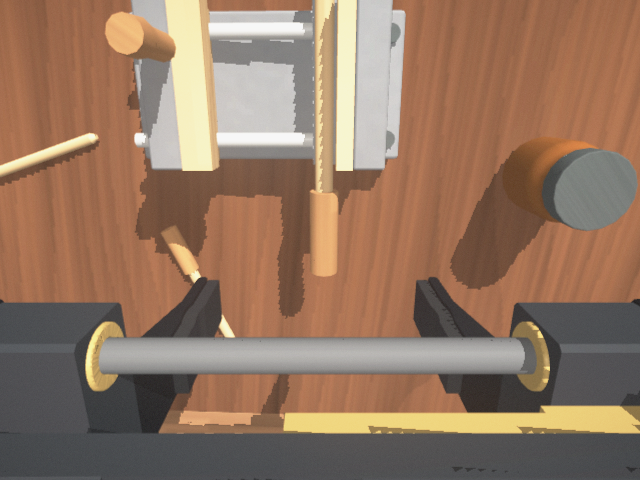

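The grip spans rows 191 to 274 at column 323, so its middle is about 4 mm further on (y ≈ -0.332). Descending.

>>> servo_tool(plan=[[1, [-0.3, 0.5, 2], [-1.1, -0.4, 0.1]], [1, [0, 0, 3], [0, 0, 0]], [1, [0, 0, 3], [0, 0, 0]], [1, [0, 0, 2], [0, 0, 0]], [1, [0, 0, 0], [0, 0, 0]]])

```text
time_s: 6.55
tool_pos: [0.5548, -0.3276, 0.0637]
tool_rot: [-179.7, -0.3, 94.9]
force: [-0.5, 1.2, -0.3]
grip_width: 0.0869
```

Run:
```python
from h import *
st(); go((.5583,-.331,.041),94.7)
```

```text
time_s 6.55
tool_pos [ 0.5548 -0.3276  0.0637]
tool_rot [-179.7439   -0.2701   94.8735]
force [-0.4877  1.1585 -0.3144]
grip_width 0.0869
qpos [ 46.097   26.4238 -22.7901  92.9892  11.019   63.1913  25.2704]
shift cm [-0.38  0.33  2.27] turn [-0.26 -0.27  0.17]
```

>>> servo_tool(plan=[[1, [-0.4, 0.35, 1.2], [-0.3, -0.3, 0.2]], [1, [0, 0, 1.0], [0, 0, 0]], [1, [0, 0, 0], [0, 0, 0]]], force=50)

```text
time_s: 6.8
tool_pos: [0.556, -0.3284, 0.041]
tool_rot: [-179.8, -0.1, 94.8]
force: [0.6, 0.6, -0.4]
grip_width: 0.087
```

>>> servo_tool(plan=[[0, [0, 0, 0], [0, 0, 0]], [0, [0, 0, 0], [0, 0, 0]], [0, [0, 0, 0], [0, 0, 0]], [0, [0, 0, 0], [0, 0, 0]], [0, [0, 0, 0], [0, 0, 0]], [0, [0, 0, 0], [0, 0, 0]], [0, [0, 0, 0], [0, 0, 0]], [0, [0, 0, 0], [0, 0, 0]], [0, [0, 0, 0], [0, 0, 0]], [0, [0, 0, 0], [0, 0, 0]], [0, [0, 0, 0], [0, 0, 0]], [0, [0, 0, 0], [0, 0, 0]], [0, [0, 0, 0], [0, 0, 0]], [0, [0, 0, 0], [0, 0, 0]]])

```text
time_s: 7.97
tool_pos: [0.5583, -0.329, 0.0475]
tool_rot: [179.8, 0.1, 94.8]
force: [0.9, 0.0, 0.5]
grip_width: 0.0188
```

>>> servo_tool(plan=[[0, [0, 0, -1.5], [0, 0, 0]], [0, [0, 0, -2], [0, 0, 0]], [0, [0, 0, -2], [0, 0, 0]], [0, [0, 0, -2], [0, 0, 0]], [0, [0, 0, -1.5], [0, 0, 0]], [0, [0, 0, 0], [0, 0, 0]]])

```text
time_s: 8.47
tool_pos: [0.5558, -0.3276, 0.1375]
tool_rot: [-179.8, -0.1, 94.8]
force: [0.5, -0.5, -0.0]
grip_width: 0.0185
```

Run:
```python
from h import *
st(); im,K,Rc,p=view('wrist','w4')
s,Ks,Rs,ps=view('side','s4')
cv2.imwrite('pics/c4.png',np.hstack([cv2.resize(im,(400,300)),cv2.resize(s[100:300,280:547],(400,300))]))
```

```text
time_s 8.4667
tool_pos [ 0.5558 -0.3276  0.1375]
tool_rot [-1.798241e+02 -1.117000e-01  9.482780e+01]
force [ 0.4514 -0.5314 -0.0262]
grip_width 0.0185
qpos [ 46.6119  22.6174 -23.5424  89.1105   9.3709  70.4404  26.336 ]
```

View pics/c4.png

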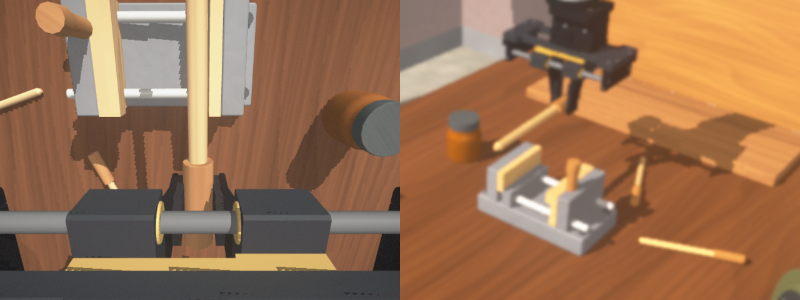

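The pin is lifted and the tip is at about (343,199) in the full side image. I'll measure any sag by casting that ray onto the pin's vertical plane.

Run:
```python
from h import *
s=cv2.imread('pics/s4.png');d=np.load('s4.npz');K,Rc,p=d['K'],d['Rc'],d['p']
hsv=cv2.cvtColor(s,cv2.COLOR_BGR2HSV)
m=cv2.inRange(hsv,(14,60,140),(32,190,255));m[:165]=0;m[202:]=0;m[:,:335]=0;m[:,400:]=0
for c in cv2.findContours(m,0,2)[0]:
    if cv2.contourArea(c)>20:
        q=c[:,0].astype(float); print(cv2.boundingRect(c),cv2.fitLine(q.astype(np.float32),2,0,.01,.01).ravel().round(3))
o=env.get_obs();t=np.array(o['tool_pos']);ya=np.radians(94.8);u=np.array([np.cos(ya),np.sin(ya),0]);n=np.array([u[1],-u[0],0])
g=t+[0,0,.0125]-u*.002
print('grip',g,'level tip px',proj(K,Rc,p,g+u*.18),'level shoulder px',proj(K,Rc,p,g+u*.03))
for uv in [(343,199)]:
    r=Rc@np.linalg.solve(K,[*uv,1]); X=p+r*(n@(g-p))/(n@r); print('tip',X.round(4),'along',u@(X-g),'sag',(X-g)[2])
```

```text
(362, 196, 13, 6) [ 9.700e-01 -2.420e-01  3.683e+02  1.985e+02]
(342, 165, 49, 36) [  0.826  -0.563 367.129 181.829]
grip [ 0.55447147 -0.32890124  0.14675481] level tip px [340.95106004 200.11911565] level shoulder px [381.37794197 173.57903462]
tip [ 0.54   -0.1565  0.1462] along 0.17296241367166493 sag -0.0005539678022717931
```

The pin sits level in the fingers (sag under 1 mm). Moving to the pre-insertion pose.

>>> servo_tool(plan=[[0, [1.2, 0.4, 0], [0, 0, 0]], [0, [2.4, 0.75, 0], [0, 0, 0]], [0, [2.4, 0.75, 0], [0, 0, 0]], [0, [2.4, 0.75, 0], [0, 0, 0]], [0, [2.4, 0.75, 0], [0, 0, 0]], [0, [2.4, 0.75, 0], [0, 0, 0]], [0, [2.4, 0.75, 0], [0, 0, 0]], [0, [2.4, 0.75, 0], [0, 0, 0]], [0, [2.4, 0.75, 0], [0, 0, 0]], [0, [2.4, 0.75, 0], [0, 0, 0]], [0, [2.4, 0.75, 0], [0, 0, 0]], [0, [2.4, 0.75, 0], [0, 0, 0]], [0, [2.4, 0.75, 0], [0, 0, 0]], [0, [1.2, 0.4, 0], [0, 0, 0]], [0, [0, 0, 0], [0, 0, 0]]])

```text
time_s: 9.82
tool_pos: [0.6114, 0.0239, 0.1085]
tool_rot: [-177.4, -1.4, 95.0]
force: [-0.5, -0.6, -1.1]
grip_width: 0.0186
```

Run:
```python
from h import *
st(); go((.632,.0155,.0875),100.6)
```

```text
time_s 9.8167
tool_pos [0.6114 0.0239 0.1085]
tool_rot [-177.4406   -1.376    95.0351]
force [-0.4607 -0.626  -1.0849]
grip_width 0.0186
qpos [ 21.6045  23.4525 -32.0249  93.2702  11.3913  69.4355  -7.7246]
shift cm [-1.07  2.07  1.98] turn [-2.49 -1.5  -5.53]
```

>>> servo_tool(plan=[[0, [-0.6, 1.0, 0.5], [-1.3, -0.8, -2.8]], [0, [-0.5, 1.0, 0.5], [-1.2, -0.7, -2.7]], [0, [0, 0, 0], [0, 0, 0]], [0, [0, 0, 0], [0, 0, 0]]])

```text
time_s: 10.15
tool_pos: [0.6279, 0.018, 0.0921]
tool_rot: [-179.6, -0.1, 101.0]
force: [0.3, -0.6, -0.5]
grip_width: 0.0184
```

Run:
```python
from h import *
st(); go((.632,.0155,.0875),100.6)
im,K,Rc,p=view('wrist','w5'); t,Kt,Rt,pt=view('top','t5')
b=np.radians(10.6);f=np.array([-np.sin(b),np.cos(b),0]);M=np.array([.5802,.2927,.1])
for y in (-.052,-.032,.032,.052): print(proj(K,Rc,p,M+f*y).round(1),proj(Kt,Rt,pt,M+f*y).round(1))
a=t[170:260,110:270]
cv2.imwrite('pics/c5.png',np.vstack([im[:330,100:500],cv2.resize(a,(400,225),interpolation=cv2.INTER_CUBIC)]))
```

```text
time_s 10.15
tool_pos [0.6279 0.018  0.0921]
tool_rot [-1.795528e+02 -8.290000e-02  1.010359e+02]
force [ 0.3277 -0.5549 -0.472 ]
grip_width 0.0184
qpos [ 21.5909  24.7045 -32.3145  93.746   14.074   66.1234  -3.1534]
shift cm [-0.32  0.36  0.46] turn [-0.45 -0.08  0.44]
[ 335.6 -480.8] [182.9 211.2]
[ 337.3 -603.1] [173.2 213.1]
[  344.9 -1119.6] [141.9 219.3]
[  348.1 -1336.9] [132.1 221.2]
```

View pics/c5.png

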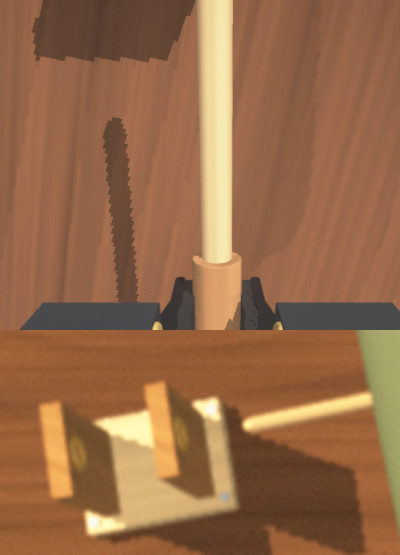

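Run:
```python
from h import *
s,K,Rc,p=view('side','s5'); st()
b=np.radians(10.6);f=np.array([-np.sin(b),np.cos(b),0]);M=np.array([.5802,.2927,.1])
for y in (-.052,-.032,.032,.052): print(y,proj(K,Rc,p,M+f*y).round(1))
o=env.get_obs();t=np.array(o['tool_pos'])+[0,0,.0125];a=np.radians(o['tool_rot'][2]);u=np.array([np.cos(a),np.sin(a),0])
d=np.load('t5.npz')
print('pred tip side',proj(K,Rc,p,t+u*.177).round(1),'top',proj(d['K'],d['Rc'],d['p'],t+u*.177).round(1),'top mid',proj(d['K'],d['Rc'],d['p'],t+u*.1).round(1))
hsv=cv2.cvtColor(s,cv2.COLOR_BGR2HSV)
for (x0,y0) in ((105,312),(146,284)):
    print(hsv[y0+16,x0:x0+34,:].tolist())
A=cv2.resize(s[265:355,90:240],(750,450),interpolation=cv2.INTER_CUBIC)
cv2.imwrite('pics/c6.png',A)
```

```text
time_s 10.3
tool_pos [0.6286 0.0176 0.0929]
tool_rot [-1.796369e+02 -5.490000e-02  1.010141e+02]
force [-0.6996 -0.3699 -0.1976]
grip_width 0.0187
qpos [ 21.6105  24.6659 -32.311   93.6926  14.0779  66.1231  -3.1422]
-0.052 [168.2 296.2]
-0.032 [159.5 302.7]
0.032 [129.6 324.8]
0.052 [119.7 332.2]
pred tip side [190.4 279.3] top [207.  207.8] top mid [244.6 200.2]
[[11, 168, 156], [11, 167, 156], [11, 167, 156], [12, 167, 159], [13, 170, 176], [13, 171, 206], [15, 170, 227], [15, 167, 236], [16, 166, 240], [16, 166, 243], [16, 165, 246], [19, 167, 249], [21, 170, 251], [21, 176, 247], [19, 179, 234], [18, 179, 224], [19, 179, 233], [21, 179, 244], [21, 176, 247], [19, 174, 243], [17, 172, 237], [16, 169, 239], [16, 166, 243], [16, 164, 244], [16, 165, 244], [16, 165, 244], [16, 166, 243], [16, 164, 242], [16, 165, 242], [16, 165, 242], [16, 166, 241], [16, 167, 240], [15, 166, 238], [15, 169, 231]]
[[12, 168, 159], [12, 169, 161], [12, 169, 171], [13, 169, 196], [14, 169, 222], [15, 169, 233], [15, 165, 239], [16, 165, 242], [16, 164, 244], [17, 164, 245], [19, 166, 249], [21, 170, 250], [20, 176, 245], [17, 177, 226], [16, 174, 194], [16, 172, 185], [17, 177, 210], [19, 179, 236], [21, 176, 246], [20, 175, 245], [18, 171, 241], [16, 168, 242], [16, 165, 244], [16, 163, 245], [16, 164, 245], [16, 165, 244], [16, 166, 243], [16, 165, 242], [16, 166, 241], [15, 167, 236], [14, 170, 222], [14, 170, 194], [14, 168, 170], [14, 167, 159]]
```

View pics/c6.png

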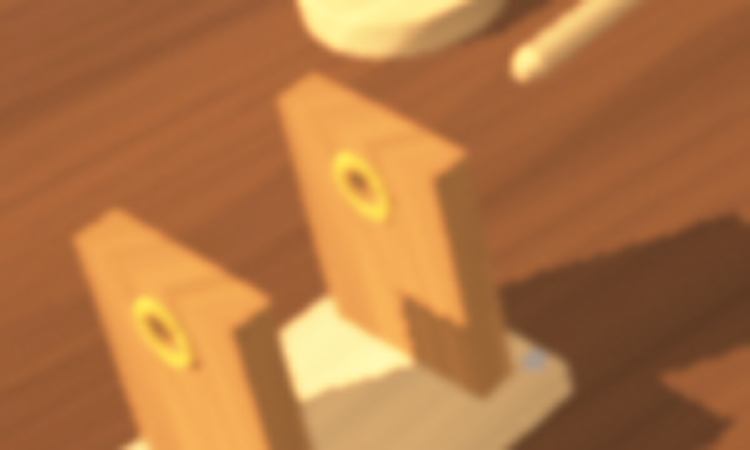

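Side rim centres are at (122.7,331.4) and (162.1,302.1), and the tip is at about (193,279). All are shifted +2.7 px from prediction, which is a common calibration offset. I'll now fit the rod's centreline in both views and compare it with the bush axis in the same pictures.

```bash
cat > fit.py <<'E'
from h import *
F=dict(s=None)
b=np.radians(10.6);f=np.array([-np.sin(b),np.cos(b),0]);M=np.array([.5802,.2927,.1])
def rod(im,K,Rc,p,g,u,off,y0=.06,y1=.165):
    """perpendicular offset (px) of seen rod centreline from the predicted one, at stations along it"""
    lab=cv2.cvtColor(im,cv2.COLOR_BGR2GRAY).astype(np.float32); out=[]
    for s in np.linspace(y0,y1,15):
        a=proj(K,Rc,p,g+u*s)+off; c=proj(K,Rc,p,g+u*(s+.01))+off; e=(c-a)/np.linalg.norm(c-a); n=np.array([-e[1],e[0]])
        k=np.arange(-9,9.01,.25); q=(a+k[:,None]*n).astype(np.float32)
        v=cv2.remap(lab,q[:,0].reshape(1,-1),q[:,1].reshape(1,-1),cv2.INTER_LINEAR).ravel()
        w=v-v.min(); on=w>.55*w.max(); out.append((s,k[on].mean(),on.sum()*.25))
    return np.array(out),n
E
python3 - <<'E'
from fit import *
# poses: t5 taken with w5 at tool z ~.092; s5 at same standing pose
o=env.get_obs();g=np.array(o['tool_pos'])+[0,0,.0125];a=np.radians(o['tool_rot'][2]);u=np.array([np.cos(a),np.sin(a),0]);print(o['tool_pos'],o['tool_rot'])
for n,off in (('s5',np.array([2.7,-.7])),('t5',np.zeros(2))):
    d=np.load(n+'.npz');K,Rc,p=d['K'],d['Rc'],d['p']
    r,nn=rod(cv2.imread(f'pics/{n}.png'),K,Rc,p,g,u,off, .09,.165)
    print(n,'normal',nn.round(2));print(r.round(2).T.tolist())
    P=g+u*.15
    J=[(proj(K,Rc,p,P+dd)-proj(K,Rc,p,P))@nn for dd in (np.array([.001*u[1],-.001*u[0],0]),np.array([0,0,.001]))]
    print('px per mm: lateral(+x), z',np.round(J,2))
E
```

```text
[0.62855163 0.01763028 0.09294491] [-1.79636917e+02 -5.49091096e-02  1.01014076e+02]
s5 normal [-0.6 -0.8]
[[0.09, 0.1, 0.1, 0.11, 0.11, 0.12, 0.12, 0.13, 0.13, 0.14, 0.14, 0.15, 0.15, 0.16, 0.16], [1.0, 1.0, 1.0, 1.0, 0.88, 0.88, 0.88, 0.88, 0.88, 0.88, 0.5, 0.62, 0.62, 0.62, 0.38], [4.75, 4.75, 4.75, 4.75, 5.0, 5.0, 5.0, 5.0, 5.0, 5.0, 5.75, 6.0, 6.0, 6.0, 6.0]]
px per mm: lateral(+x), z [0.39 0.39]
t5 normal [-0.2  -0.98]
[[0.09, 0.1, 0.1, 0.11, 0.11, 0.12, 0.12, 0.13, 0.13, 0.14, 0.14, 0.15, 0.15, 0.16, 0.16], [0.5, 0.5, 0.38, 0.5, 0.5, 0.5, 0.5, 0.38, 0.5, 0.38, 0.38, 0.38, 0.38, 0.25, 0.25], [5.25, 5.25, 5.5, 5.25, 5.25, 5.25, 5.25, 5.5, 5.25, 5.5, 5.0, 5.5, 5.5, 5.75, 6.25]]
px per mm: lateral(+x), z [0.48 0.14]
```

Combined, the pin sits about 0.4 mm further in +x and 1.5 mm higher than assumed, so I'll target TCP z ≈ 0.0862. Aligning while still outside.

```bash
cat >> fit.py <<'E'
lat=np.array([f[1],-f[0],0])
def tgt(y,dl=-.0004,z=.0862,yaw=100.6):
    P=M+f*y+lat*dl; P[2]=z
    o=env.get_obs(); q=np.array(o['tool_pos'])-P
    print('t',round(o['time_s'],2),'along',round((np.array(o['tool_pos'])-M)@f*1000,1),'err mm lat,z',(q@lat*1000).round(2),(q[2]*1000).round(2),'rot',np.round(o['tool_rot'],2),'F',np.round(o['force'],1),'grip',round(o['grip_width'],4))
    go(P,yaw)
E
python3 -c "
from fit import *
tgt(-.278)"
```

```text
t 10.3 along -279.3 err mm lat,z -2.67 6.74 rot [-1.7964e+02 -5.0000e-02  1.0101e+02] F [-0.7 -0.4 -0.2] grip 0.0187
shift cm [0.12 0.27 0.67] turn [-0.36 -0.05  0.41]
```

>>> servo_tool(plan=[[0, [0, 0.25, 0.6], [-0.3, 0, 0.4]], [0, [0, 0, 0], [0, 0, 0]], [0, [0, 0, 0], [0, 0, 0]]])

```text
time_s: 10.55
tool_pos: [0.6312, 0.0171, 0.0871]
tool_rot: [-180.0, -0.0, 100.4]
force: [0.5, 0.3, -0.7]
grip_width: 0.0193
```

```bash
python3 -c "
from fit import *
tgt(-.278)"
```

```text
t 10.55 along -280.2 err mm lat,z -0.16 0.93 rot [-1.7999e+02 -3.0000e-02  1.0040e+02] F [ 0.5  0.3 -0.7] grip 0.0193
shift cm [0.22 0.02 0.09] turn [-0.01 -0.03 -0.2 ]
```

>>> servo_tool(plan=[[0, [0.7, 0.02, 0.08], [0, 0, -0.2]], [0, [0.7, 0, 0], [0, 0, 0]], [0, [0.7, 0, 0], [0, 0, 0]], [0, [0, 0, 0], [0, 0, 0]]])

```text
time_s: 10.88
tool_pos: [0.6271, 0.0397, 0.0865]
tool_rot: [-180.0, -0.1, 100.5]
force: [-0.3, 0.2, -1.2]
grip_width: 0.0188
```

Run:
```python
from fit import *
tgt(-.26)
o=env.get_obs();g=np.array(o['tool_pos'])+[0,0,.0138];a=np.radians(o['tool_rot'][2]);u=np.array([np.cos(a),np.sin(a),0])
for n,off in (('side',np.array([2.7,-.7])),('top',np.zeros(2))):
    im,K,Rc,p=view(n,n+'7')
    r,nn=rod(im,K,Rc,p,g,u,off,.10,.165); P=g+u*.15
    J=[(proj(K,Rc,p,P+dd)-proj(K,Rc,p,P))@nn for dd in (lat*.001,np.array([0,0,.001]))]
    print(n,np.polyfit(r[:,0]-.15,r[:,1],1).round(2),np.round(J,2),r[:,2].mean())
```

```text
t 10.88 along -257.3 err mm lat,z -0.04 0.27 rot [-1.8000e+02 -6.0000e-02  1.0053e+02] F [-0.3  0.2 -1.2] grip 0.0188
shift cm [-0.27  0.    0.03] turn [-0.   -0.06 -0.07]
side [-3.94  0.48] [0.39 0.39] 5.483333333333333
top [-5.    0.62] [0.48 0.14] 5.566666666666666
```

Now z agrees, and the lateral estimate is about +1 mm, so I'll aim the lateral at -0.9 mm. Advancing to enter.

>>> servo_tool(plan=[[0, [0.6, -0.05, 0.02], [0, 0, -0.1]], [0, [0.6, 0, 0], [0, 0, 0]], [0, [0.6, 0, 0], [0, 0, 0]], [0, [0.6, 0, 0], [0, 0, 0]], [0, [0, 0, 0], [0, 0, 0]]])

```text
time_s: 11.4
tool_pos: [0.6223, 0.0631, 0.0863]
tool_rot: [180.0, 0.0, 100.5]
force: [-1.0, 0.3, -0.8]
grip_width: 0.0186
```

```bash
python3 -c "
from fit import *
tgt(-.22,-.0009)"
```

```text
t 11.4 along -233.4 err mm lat,z 0.01 0.13 rot [1.7999e+02 4.0000e-02 1.0051e+02] F [-1.   0.3 -0.8] grip 0.0186
shift cm [ 1.34 -0.    0.01] turn [ 0.01  0.04 -0.09]
```

Tip is at about -54 mm, right at the rim, with no force yet.

>>> servo_tool(plan=[[0, [0.5, 0, 0], [0, 0, -0.1]], [0, [0.5, 0, 0], [0, 0, 0]], [0, [0.5, 0, 0], [0, 0, 0]], [0, [0, 0, 0], [0, 0, 0]]])

```text
time_s: 11.73
tool_pos: [0.6192, 0.0799, 0.0864]
tool_rot: [180.0, 0.0, 100.7]
force: [-0.1, 0.1, -0.3]
grip_width: 0.0186
```

```bash
python3 -c "
from fit import *
tgt(-.2,-.0009)"
```

```text
t 11.73 along -216.3 err mm lat,z 0.1 0.21 rot [1.7998e+02 4.0000e-02 1.0066e+02] F [-0.1  0.1 -0.3] grip 0.0186
shift cm [ 1.63 -0.01  0.02] turn [0.02 0.04 0.06]
```

>>> servo_tool(plan=[[0, [0.5, 0, 0], [0, 0, 0]], [0, [0.5, 0, 0], [0, 0, 0]], [0, [0.5, 0, 0], [0, 0, 0]], [0, [0.5, 0, 0], [0, 0, 0]], [0, [0.5, 0, 0], [0, 0, 0]], [0, [0, 0, 0], [0, 0, 0]], [0, [0, 0, 0], [0, 0, 0]]])

```text
time_s: 12.32
tool_pos: [0.614, 0.1074, 0.0863]
tool_rot: [180.0, 0.0, 100.7]
force: [-0.2, -1.0, -0.4]
grip_width: 0.0187
```

Run:
```python
from fit import *
tgt(-.17,-.0009)
s,K,Rc,p=view('side','s8'); t,Kt,Rt,pt=view('top','t8')
cv2.imwrite('pics/c8.png',np.vstack([cv2.resize(s[275:345,95:215],(600,350),interpolation=cv2.INTER_CUBIC),cv2.resize(t[185:235,115:235],(600,250),interpolation=cv2.INTER_CUBIC)]))
```

```text
t 12.32 along -188.4 err mm lat,z 0.06 0.14 rot [1.7998e+02 4.0000e-02 1.0068e+02] F [-0.2 -1.  -0.4] grip 0.0187
shift cm [ 1.84 -0.    0.01] turn [0.02 0.04 0.08]
```

View pics/c8.png

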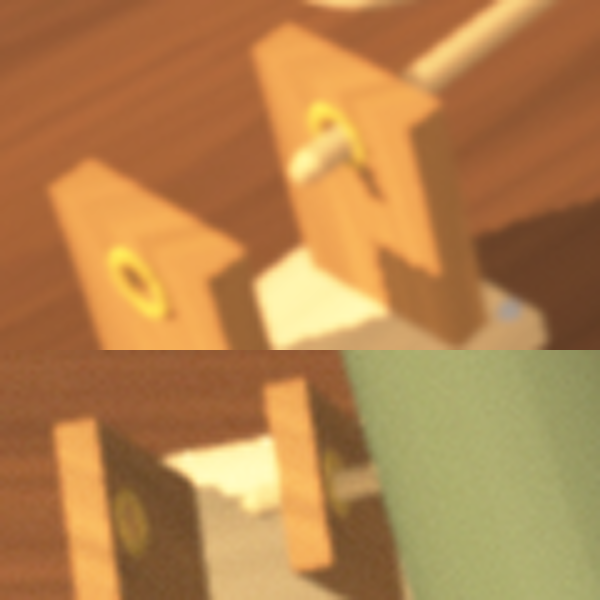

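The tip shows clear of the first bush, between the cheeks, at (295,170) in the crop. Advancing towards the second bush.

>>> servo_tool(plan=[[0, [0.6, 0, 0], [0, 0, 0.1]], [0, [0.6, 0, 0], [0, 0, 0]], [0, [0.6, 0, 0], [0, 0, 0]], [0, [0.6, 0, 0], [0, 0, 0]], [0, [0.6, 0, 0], [0, 0, 0]], [0, [0.4, 0, 0], [0, 0, 0]], [0, [0, 0, 0], [0, 0, 0]]])

```text
time_s: 13.0
tool_pos: [0.6072, 0.1438, 0.0863]
tool_rot: [180.0, 0.0, 100.5]
force: [-0.2, 0.7, -0.5]
grip_width: 0.0187
```

```bash
python3 -c "
from fit import *
tgt(-.13,-.0009)"
```

```text
t 13.0 along -151.3 err mm lat,z 0.05 0.07 rot [1.7999e+02 2.0000e-02 1.0049e+02] F [-0.2  0.7 -0.5] grip 0.0187
shift cm [ 2.13 -0.01  0.01] turn [ 0.01  0.02 -0.11]
```

>>> servo_tool(plan=[[0, [0.5, 0, 0], [0, 0, -0.1]], [0, [0.5, 0, 0], [0, 0, 0]], [0, [0.5, 0, 0], [0, 0, 0]], [0, [0.5, 0, 0], [0, 0, 0]], [0, [0, 0, 0], [0, 0, 0]]])

```text
time_s: 13.42
tool_pos: [0.6032, 0.1656, 0.0863]
tool_rot: [180.0, 0.0, 100.6]
force: [0.6, 1.2, -0.2]
grip_width: 0.019
```

```bash
python3 -c "
from fit import *
tgt(-.1,-.0009)"
```

```text
t 13.42 along -129.1 err mm lat,z 0.13 0.09 rot [1.7998e+02 3.0000e-02 1.0061e+02] F [ 0.6  1.2 -0.2] grip 0.019
shift cm [ 2.91 -0.01  0.01] turn [0.02 0.03 0.01]
```

Tip is at about +48 mm, inside the second bush, with no notable force. Going on to the final depth.

>>> servo_tool(plan=[[0, [0.5, 0, 0], [0, 0, 0]], [0, [0.5, 0, 0], [0, 0, 0]], [0, [0.5, 0, 0], [0, 0, 0]], [0, [0.5, 0, 0], [0, 0, 0]], [0, [0.5, 0, 0], [0, 0, 0]], [0, [0.2, 0, 0], [0, 0, 0]], [0, [0, 0, 0], [0, 0, 0]], [0, [0, 0, 0], [0, 0, 0]]])

```text
time_s: 14.08
tool_pos: [0.5977, 0.1954, 0.0863]
tool_rot: [180.0, 0.0, 100.6]
force: [0.3, -1.2, -1.1]
grip_width: 0.0187
```

Run:
```python
from fit import *
tgt(-.1,-.0009)
s,K,Rc,p=view('side','s9'); t,Kt,Rt,pt=view('top','t9')
cv2.imwrite('pics/c9.png',np.hstack([cv2.resize(s[270:370,75:215],(420,300),interpolation=cv2.INTER_CUBIC),cv2.resize(s[160:280,320:440],(300,300))]))
for y in (.052,.062,.07,.08): print(y,(proj(K,Rc,p,M+f*y)+[2.7,-.7]).round(1))
```

```text
t 14.08 along -98.9 err mm lat,z 0.17 0.09 rot [1.7997e+02 4.0000e-02 1.0063e+02] F [ 0.3 -1.2 -1.1] grip 0.0187
shift cm [-0.11 -0.02  0.01] turn [0.03 0.04 0.03]
0.052 [122.4 331.5]
0.062 [117.3 335.2]
0.07 [113.1 338.3]
0.08 [107.9 342.2]
```

View pics/c9.png

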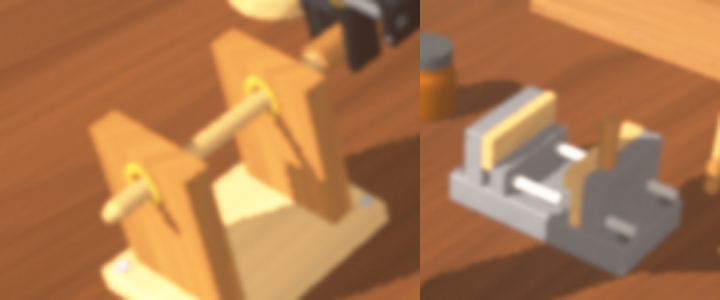

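The tip is at about (110,342) in the side image, so y is about +77 mm (62 needed). The pin spans both bushes, the jaw is open and the force is about 1.5 N.

```bash
python3 -c "
from h import *
st(); print(env.sign_off())"
```

```text
time_s 14.1833
tool_pos [0.5977 0.1952 0.0863]
tool_rot [1.799751e+02 3.300000e-02 1.006112e+02]
force [ 0.3859  0.1452 -0.2383]
grip_width 0.0187
qpos [  7.5085  25.4652 -35.3861  94.3216  15.9472  65.3075 -21.3552]
the job is handed in; nothing more can be done
None
```

The job is handed in at 14.2 s. The pin is held gripped through both bushes; `sign_off` gives no verdict, so what follows comes from my own checks.

**What I did:** I pulled the vise jaw back by its post until it hit its stop. I then lifted the pin by its grip and threaded it through both bushes from the robot's right.

**Last checks:**
- **Tip:** it is about 77 mm from the frame's middle, roughly 25 mm beyond the far rim. This was read from the side image.
- **Force and motion:** the wrist force was under 0.5 N at hand-in, and the arm was still.
- **Grip:** the finger opening stayed steady at 18.7 mm. That is a little under the 20 mm grip diameter; the fingers also closed on the post at about 16 mm, the low end of its stated range.
- **Vise:** the jaw is still fully open in the last image.
- **Loose things:** the arm stayed clear of the wheel, carved block and jar. I did not measure them again at the end.

**What disagreed:**
- The side camera was about 2.7 px off the top camera. I corrected for this by comparing pin and bushes within the same images.
- The lateral estimates of the pin from two measurements were 0.4 and 1.3 mm. I used a 0.9 mm correction, and the pin went through without any noticeable contact force.
- The arm rose about 6 mm while the fingers were closing on the pin. The pin is therefore held slightly towards the fingertips, which I allowed for.

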